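Bolt the dive canister into its crate

ROBOT

A 7-joint arm with a two-finger parallel gripper is mounted at the origin on the work surface. World frame = base frame: x ahead of the robot, y to its left, z up, the work surface at z = 0. Lengths are in m, angles in rad, forces in N, time in s.
With the tool pointing down it reaches from about 0.425 to 1.025 m from the base axis. Payload 9.4 kg.
Tool frame: the origin (TCP) lies midway between the tips of the shut fingers; the grasp point (between the pads) lies 19 mm behind it; z points along the fingers, y is the direction in which the jaws open and shut (so a half turn about z gives the same grasp; the last joint's range is limited). The gripper opens to 93 mm and grips with 3 to 60 N. Pads are 15 mm wide; open, the fingers measure 128 mm over their backs; the gripper's body (75 mm by 188 mm) begins 65 mm behind the grasp point.
Start: joints at [1.086, 0.599, -0.003, 1.599, 0.002, 0.943, -0.08], TCP at [0.288, -0.666, 0.183] pointing down, gripper open.
Joint ranges: [-2.57, 2.57], [-0.35, 1.97], [-1.29, 1.29], [0.11, 2.56], [-1.05, 4.19], [0.11, 1.86], [-2.63, 2.63]. Speed limits (rad/s): [2.22, 2.22, 3.01, 3.01, 3.14, 3.14, 3.14].

INTERFACE

Orientations are given as a unit quaternion [w, x, y, z].
In Python, from plant import status, viewer, env, models gives the robot as it stands.
- The arm moves only by the tool carry_out, never from a script. Its argument "deltas" is text: rows parted by semicolons, each of 4 numbers parted by spaces: the shift along the tool's x, y, z in cm, then the turn about the tool's z in rad. A call has 1 to 5 rows; each row shifts and turns the commanded pose from where the row before left it, along the tool's axes as they then stand; what a row does not reach is not made up. A row lasts 1/8 s, in which the tool goes at most 62.5 mm and 10.7 degrees, less where a joint would pass 70% of its speed; a pose out of reach is approached as far as the arm can. A call is refused whole if a number of a shift passes 6.25 or a number of a turn 0.188, either way. A call with a gripper value outside its range is refused whole. "grip" is the gripper command: -1 is shut, 1 is fully open, values between are in proportion, set as the call begins (left out, the last holds). The fingers move at their own pace and stop on an object; the grip force is fixed at half the most. Time passes only in rows, so rows that do not move let the fingers close. It gives the time, the measured TCP pose, the force and the opening at its end, in the units of the state.
- status.get_obs(): the state, without advancing time (a new reading comes with each control period).
- viewer.snapshot(name): name is "scene" or "side" or "wrist"; returns the picture (420x560x3 uint8, red, green, blue); there is no depth.
- viewer.camera_info(name): a dict with "vertical_fov" (degrees; the focal length in pixels is half the picture's height over the tangent of half this angle, whatever the lens; pixels are square), "cx", "cy" (the principal point, pixels), "R" (3x3) and "t" (3): a world point X has camera coordinates R X + t; the wrist camera has in their place "mount" (4x4, takes a point from camera to tool coordinates, whose origin is the TCP and whose axes are the flange's). Camera axes: x right, y down, z forward; pixel columns grow to the right and rows downward; lengths in m; the calibration is good to about 2 mm. The wrist camera is an equidistant fisheye: a pixel r from the principal point sees the ray r / f radians off the axis. A picture is of the moment at which its call begins: read the wrist's pose just before it. camera_info takes no time and is no camera call.
- env.hand_in(): hands the job in, once; it reports no verdict.
Trained networks look in the newest picture that a camera, given by its name, has taken for a name from the list of things; names that differ only in an ending like _2 or _b are one class to them, and where a whole thing is asked for, a point or a joint stands for the part that bears it (a point fixed in the world has none). Each returns a list of dicts, best first, with "confidence" (0 to 1); they miss things now and then, are a little off and sometimes report something else, mostly with a low value. They report only what shows in the picture. A call takes as long as a camera call. They do not tell look-alikes from the thing itself.
- models.regions_of(query, camera): "region" (420x560 bool, what is visible of it) and "pixel" ([column, row] in pixels, amid what is visible of it).
The state is a dict: "clock": time; "qpos": joint angles; "qvel": joint speeds; "joint_efforts": joint torques, N m; "eef_pos": TCP position; "orientation": TCP orientation; "force": force on the tool from outside, world axes, zero at the start; "ft_torque": the same for the moment, N m; "finger_gap": opening from 0.0 (shut) to 1.0 (fully open).
Only numpy, scipy, OpenCV 4.12 (cv2) and the standard library are available. Lean on these libraries where they do the work, as an engineer would, in place of code of your own. Each camera call takes 0.05 s, during which the arm holds its last target. There are 200 camera calls.

TASK

Stand the lying stainless canister upright, cap up, on the open table beside the crate and let go of it; then take it again by its cap from above and set it fully down, upright, in the square bay of the sage-green crate, never letting it drop. Then slide the crate's barrel bolt by its orange grip across over the canister until it is fully home in the steel keeper, and let go. Leave the other things on the table where they are.

Things in the scene. Friction and masses are not known exactly. Their poses are not given: they have to be found in the camera images.
- can_center (a point): Loose stainless canister, 0.2 to 0.42 kg, 115 mm long, lying at the start. Point: mid-length on its axis (28 mm above the table lying, 57.5 mm standing). x axis: along it to the black twist cap. Body 56 mm diameter, x -57.5 (flat base) to +22.5 mm; cap 48 mm diameter, x +22.5 to +57.5 mm, does not turn. Centre of mass 5 to 10 mm to the base side of the point.
- bay (a point): Centre of the inner floor (5 mm above the table) of the square bay in the fixed sage-green crate, z up, +y towards the bolt's track, -y to the keeper. Bay 72 by 72 mm inside, walls 65 mm high from this floor; nothing higher on its +x and -x sides. Crate covers x -60 to 60, y -53 to 200 mm here. The bolt's rod runs along y, axis 130 mm above the floor, 8 mm clear of a seated canister's cap.
- keeper (a point): Steel keeper plate, at the centre of its 20 mm square hole, on the bay's -y side, 130 mm above the bay's floor; plate 50 mm wide (x), 11 mm thick (y), its top 20 mm above this point. Axes as the bay's.
- strap (a point): Top of the steel strap round the bolt's rod at the near end of its track, on the bay's +y side, 50 mm from the bay's centre and 148 mm above its floor; 34 mm wide (x), 14 mm in y. The track's deck, 60 mm wide (x), runs from here to 198 mm from the bay's centre. Axes as the bay's.
- bolt (a joint): Travel of the barrel bolt (m): 0 drawn back, 0.095 fully home in the keeper (hard stop); starts 0 to 0.015. Grows as the bolt moves along the bay's -y; needs about 3 to 5 N, no spring, stays where left.
- bolt_grip (a point): Upright orange grip tab on the bolt's tail, 12 mm thick (x), 30 mm long (y, along the slide), top 16 mm above this point, foot 34 mm below, on a 14 mm rod. Axes as the bay's. With the bolt at 0 it is 170 mm from the bay's centre along +y, 164 mm above its floor. Highest things beside the tab: the track's side rails, 36 mm below this point.
- mask: Smoked-grey dive mask lying lens up, about 100 by 180 by 55 mm; bystander. Origin under its centre.
- stand: Folded aluminium snorkel stand, 190 by 80 by 21 mm, lying flat; bystander. Origin under its centre.
- mouth_clear: Clear silicone mouthpiece, 63 by 34 by 26 mm, long along x; bystander. Origin under its centre.
- mouth_blue: Blue silicone mouthpiece, 63 by 34 by 26 mm, long along x; bystander. Origin under its centre.
- bottle: Blue bottle, 68 mm diameter, 190 mm tall, standing; bystander. Origin under its centre.
- brush: Long-handled cleaning brush lying along x on the table, handle towards the robot; bystander.
Mind the look-alikes: they are no part of the job. What is shaped like the part that bears can_center but turquoise is not meant.

How it is judged:
By the outcome, as a careful person would: the job done as asked, in the order asked, and still so for the second after the job is handed in, with the robot touching nothing.
It also fails if it takes over 70 s, if anything falls off the work surface, if the arm or the gripper's body presses on something with over 40 N, if the wrist force passes 120 N, or if a joint passes its speed limit or range.

## Working session

There is one attempt and no reset: what is moved stays moved. The work goes in short steps, Python scripts to look and compute and a tool call to move; the robot and the scene stay as the last step left them, time stands still between calls to the robot, and variables do not carry over. Pictures are saved under pics/ and viewed, about 8 in all and at most 12, crops included, and the job is handed in when it is done.

Besides the shell and the picture viewer there is one more tool, called after "Emit:" as name(argument=value, ...) on one line, values as JSON. carry_out: Moves the arm, as the interface text tells. Its arguments: {"type":"object","properties":{"deltas":{"type":"string"},"grip":{"type":"number"}},"required":["deltas"]}

```bash
ls; mkdir -p pics; cat > h.py <<'E'
import numpy as np, cv2
from plant import status, viewer, env, models
def ray(cam,px):
    i=viewer.camera_info(cam); f=210/np.tan(np.radians(i["vertical_fov"])/2)
    d=np.array([px[0]-i["cx"],px[1]-i["cy"]])/f
    R=np.array(i["R"]);t=np.array(i["t"])
    return -R.T@t, R.T@np.array([d[0],d[1],1])
def atz(cam,px,z):
    o,d=ray(cam,px); return o+d*(z-o[2])/d[2]
def proj(cam,X):
    i=viewer.camera_info(cam); f=210/np.tan(np.radians(i["vertical_fov"])/2)
    c=np.array(i["R"])@X+np.array(i["t"]); return f*c[:2]/c[2]+[i["cx"],i["cy"]]
def save(cam,name):
    im=viewer.snapshot(cam); cv2.imwrite(f"pics/{name}.png",cv2.cvtColor(np.asarray(im),cv2.COLOR_RGB2BGR)); return np.asarray(im)
E
python3 - <<'E'
from h import *
np.set_printoptions(precision=3,suppress=True)
ims=[save(c,c+"0") for c in("scene","side")]
cv2.imwrite("pics/both0.png",cv2.resize(np.vstack(ims),(0,0),fx=.71,fy=.71)[:,:,::-1])
for c in("scene","side"):
    i=viewer.camera_info(c); print(c,i["vertical_fov"],ray(c,[280,210]))
    for q in("can_center","bolt_grip","keeper","strap","bay","bottle","mask"):
        try:
            for r in models.regions_of(q,c)[:3]: print(c,q,r["confidence"],r["pixel"],r["region"].sum())
        except Exception as e: print(q,e)
o=status.get_obs();print(o["clock"],o["eef_pos"],o["orientation"],o["force"]); print(viewer.camera_info("wrist"))
E
```

```text
pics
scene 42.89819000034302 (array([ 1.479, -0.308,  1.537]), array([-0.575,  0.179, -0.798]))
scene can_center 0.94 [305.3, 209.7] 512
scene can_center 0.87 [334.2, 237.8] 567
scene can_center 0.7 [365.1, 146.4] 405
scene bolt_grip 0.82 [232.2, 240.3] 199
scene bolt_grip 0.49 [215.2, 262.4] 3320
scene keeper 0.85 [214.3, 258.1] 3499
scene strap 0.59 [217.6, 260.0] 3582
scene bay 0.68 [218.3, 261.0] 3537
scene bottle 0.93 [410.4, 221.4] 770
scene mask 0.92 [354.2, 278.0] 1649
side 44.082515639204445 (array([0.279, 1.11 , 0.819]), array([ 0.142, -0.823, -0.55 ]))
side can_center 0.84 [349.0, 202.1] 786
side can_center 0.8 [231.1, 257.5] 984
side can_center 0.79 [347.0, 307.1] 1407
side keeper 0.66 [272.5, 175.1] 2755
side strap 0.58 [274.0, 174.6] 2726
side bay 0.57 [276.0, 173.4] 2616
side bottle 0.8 [164.1, 318.4] 2489
side mask 0.92 [159.7, 250.9] 2309
0.8 [ 0.288 -0.666  0.183] [ 0.     0.979  0.203 -0.   ] [ 0.075  0.37  -0.266]
{'vertical_fov': 65.70646984690485, 'cx': 278.89864279978065, 'cy': 211.86141302638424, 'mount': array([[ 0.001, -0.967, -0.255,  0.07 ],
       [ 1.   ,  0.001,  0.001,  0.   ],
       [-0.   , -0.255,  0.967, -0.202],
       [ 0.   ,  0.   ,  0.   ,  1.   ]])}
```

View pics/scene0.png

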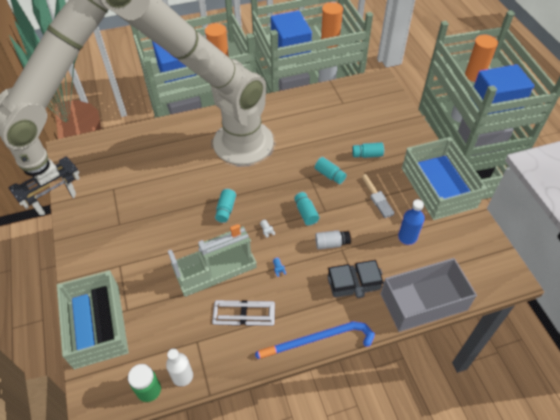

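View pics/side0.png

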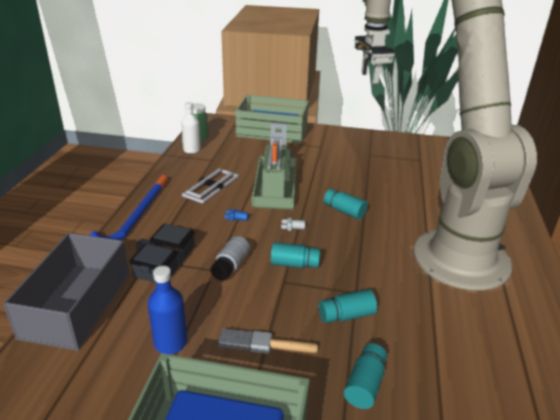

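The steel canister lies at about (334,240) in scene and (231,257) in side, cap to +y. The crate is at about (215,262), with the keeper post at its left end and the orange grip at (235,230). Next I'll enlarge both crops to get exact corners.

```bash
python3 - <<'E'
from h import *
a=cv2.imread("pics/scene0.png")[205:305,160:360]; b=cv2.imread("pics/side0.png")[110:285,200:320]
A=cv2.resize(a,None,fx=4,fy=4,interpolation=cv2.INTER_CUBIC)
for k in range(0,200,20): cv2.putText(A,str(160+k),(4*k,10),0,.35,(255,255,255),1);cv2.line(A,(4*k,0),(4*k,5),(0,0,255),1)
for k in range(0,100,20): cv2.putText(A,str(205+k),(0,4*k+4),0,.35,(255,255,255),1)
cv2.imwrite("pics/cA.png",A)
B=cv2.resize(b[:100],None,fx=6,fy=6,interpolation=cv2.INTER_CUBIC)
for k in range(0,120,20): cv2.putText(B,str(200+k),(6*k,10),0,.35,(0,0,255),1);cv2.putText(B,str(110+k),(0,6*k+4),0,.35,(0,0,255),1)
cv2.imwrite("pics/cB.png",B)
E
```

```text
(no output)
```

View pics/cA.png

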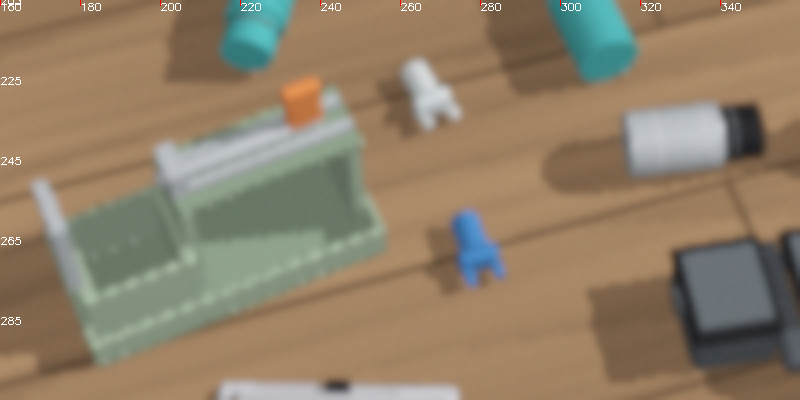

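View pics/cB.png

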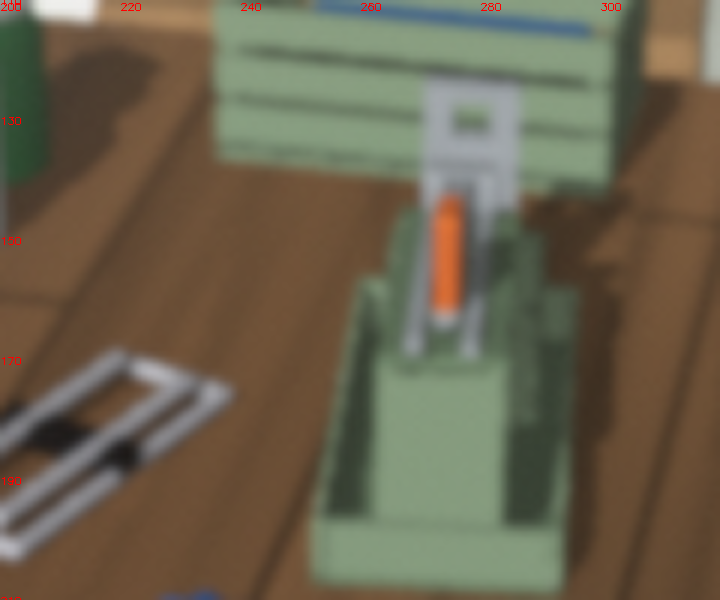

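```bash
cat > fit.py <<'E'
from h import *
from scipy.optimize import least_squares, minimize
np.set_printoptions(precision=4,suppress=True)
def W(p,P): 
    c,s=np.cos(p[2]),np.sin(p[2]); x,y,z=np.array(P)/1000
    return np.array([p[0]+c*x-s*y,p[1]+s*x+c*y,.005+z])
def res(p):
    k=p[3]*1000;b=p[4]*1000
    L=[("scene",(184.5,295.5),(60,-53,-5)),("scene",(255.5,267.2),(60,200,-5)),("side",(252.2,206.7),(60,200,-5)),("side",(293.8,208.7),(-60,200,-5)),
     ("side",(278.3,130),(0,k,130)),("side",(271,123.3),(25,k+5,150)),("side",(286.6,123.3),(-25,k+5,150)),("scene",(169.5,250.5),(-25,k,150)),
     ("scene",(235,226.5),(0,170-b,180)),("side",(275,143),(0,170-b,180)),("scene",(201.5,242),(-17,50,148))]
    return np.concatenate([(proj(c,W(p,P))-np.array(u)) for c,u,P in L])
if __name__=="__main__":
    s=least_squares(res,[.5,-.1,0.1,-.047,.007],loss="soft_l1",x_scale=[.01,.01,.05,.005,.01])
    print("crate",s.x,s.cost);print(s.fun.reshape(-1,2))
    regs=[]
    for c,px in(("scene",(334,238)),("side",(231,257))):
        viewer.snapshot(c)
        r=min(models.regions_of("can_center",c),key=lambda r:np.hypot(*(np.array(r["pixel"])-px)));regs.append((c,r["region"]))
    def sil(p,c):
        a=np.linspace(0,2*np.pi,40);d=np.array([np.cos(p[2]),np.sin(p[2]),0]);n=np.array([-d[1],d[0],0]);m=np.zeros((420,560),np.uint8)
        for x0,x1,r in((-57.5,22.5,28),(22.5,57.5,24)):
            P=[proj(c,np.array([p[0],p[1],.028])+d*x/1000+r/1000*(n*np.cos(t)+[0,0,np.sin(t)])) for x in(x0,x1) for t in a]
            cv2.fillConvexPoly(m,cv2.convexHull(np.round(np.array(P)*16).astype(np.int32)),1,shift=4)
        return m>0
    def cost(q):
        p=[q[0]/100,q[1]/100,q[2]/10]
        return -sum((sil(p,c)&r).sum()/(sil(p,c)|r).sum() for c,r in regs)
    p0=atz("scene",(336,239.5),.03)
    best=min((minimize(cost,[p0[0]*100,p0[1]*100,y*10],method="Nelder-Mead",options=dict(initial_simplex=None)) for y in(1.2,1.5,1.8,2.1)),key=lambda r:r.fun)
    print("can",best.x/[100,100,10],best.fun,p0)
    for q in("mouth_clear","mouth_blue","mask","brush"):
        for r in models.regions_of(q,"scene")[:2]: print(q,r["confidence"],atz("scene",r["pixel"],.015))
E
python3 fit.py
```

```text
crate [ 0.5403 -0.318   0.1377 -0.048   0.009 ] 6.204592221587276
[[-0.4383  1.2148]
 [ 0.4949 -0.2077]
 [-0.333   0.6873]
 [-0.4118  0.7421]
 [-0.0164 -0.4915]
 [-0.6455  0.6354]
 [-0.2343  1.3345]
 [-0.8015 -0.6206]
 [-0.9193 -0.6381]
 [-0.2804  1.5199]
 [-1.7365 -1.4472]]Traceback (most recent call last):
  File "fit.py", line 30, in <module>
    best=min((minimize(cost,[p0[0]*100,p0[1]*100,y*10],method="Nelder-Mead",options=dict(initial_simplex=None)) for y in(1.2,1.5,1.8,2.1)),key=lambda r:r.fun)
  File "fit.py", line 30, in <genexpr>
    best=min((minimize(cost,[p0[0]*100,p0[1]*100,y*10],method="Nelder-Mead",options=dict(initial_simplex=None)) for y in(1.2,1.5,1.8,2.1)),key=lambda r:r.fun)
              ~~~~~~~~^^^^^^^^^^^^^^^^^^^^^^^^^^^^^^^^^^^^^^^^^^^^^^^^^^^^^^^^^^^^^^^^^^^^^^^^^^^^^^^^^^^^^^^^^
    res = _minimize_neldermead(fun, x0, args, callback, bounds=bounds,
                               **options)
    fxr = func(xr)
    fx = function(np.copy(x), *(wrapper_args + args))
  File "fit.py", line 28, in cost
    return -sum((sil(p,c)&r).sum()/(sil(p,c)|r).sum() for c,r in regs)
            ~~~^^^^^^^^^^^^^^^^^^^^^^^^^^^^^^^^^^^^^^^^^^^^^^^^^^^^^^^
  File "fit.py", line 28, in <genexpr>
    return -sum((sil(p,c)&r).sum()/(sil(p,c)|r).sum() for c,r in regs)
                 ~~~^^^^^
  File "fit.py", line 23, in sil
    P=[proj(c,np.array([p[0],p[1],.028])+d*x/1000+r/1000*(n*np.cos(t)+[0,0,np.sin(t)])) for x in(x0,x1) for t in a]
       ~~~~^^^^^^^^^^^^^^^^^^^^^^^^^^^^^^^^^^^^^^^^^^^^^^^^^^^^^^^^^^^^^^^^^^^^^^^^^^^^
  File "h.py", line 11, in proj
    i=viewer.camera_info(cam); f=210/np.tan(np.radians(i["vertical_fov"])/2)
ValueError: time passes only in moves, steps and waits
```

```bash
sed -i 's/^def ray/_I={}\ndef info(c):\n    if c not in _I: _I[c]=viewer.camera_info(c)\n    return _I[c]\ndef ray/; s/i=viewer.camera_info(cam)/i=info(cam)/' h.py; python3 fit.py | grep -v '^ \|\[\['
```

```text
crate [ 0.5403 -0.318   0.1377 -0.048   0.009 ] 6.204592221587276
can [0.5578 0.1643 1.3795] -1.7734599375269755 [0.5702 0.1728 0.03  ]
mask 0.69 [0.7232 0.1854 0.015 ]
mask 0.42 [ 0.4423 -0.0354  0.015 ]
brush 0.96 [0.4442 0.3902 0.015 ]
```

```bash
cat > plan.py <<'E'
# usage: plan.py  x y z ang [x y z ang ...]   rows from present pose through world waypoints (ang = tool x heading)
import sys; from h import *
o=status.get_obs(); q=o["orientation"]; p=np.array(o["eef_pos"]); a=2*np.arctan2(q[2],q[1]); a=(a+np.pi)%(2*np.pi)-np.pi
print("t",round(o["clock"],2),"p",np.round(p,4),"ang",round(a,3),"gap",round(o["finger_gap"],3),"F",np.round(o["force"],1),"q",np.round(o["qpos"],2),"tilt",np.round([q[0],q[3]],3))
v=list(map(float,sys.argv[1:])); vmax=.06
for k in range(0,len(v),4):
    P=np.array(v[k:k+3]);A=v[k+3]; n=int(np.ceil(max(np.linalg.norm(P-p)/vmax,abs(A-a)/.18,1)))
    d=(P-p)/n; da=(A-a)/n; rows=[]
    for _ in range(n):
        c,s=np.cos(a),np.sin(a); rows.append("%.2f %.2f %.2f %.3f"%(100*(c*d[0]+s*d[1]),100*(s*d[0]-c*d[1]),-100*d[2],-da)); a+=da
    p=P; print("; ".join(rows))
E
python3 plan.py .288 -.666 .30 .409 .555 .13 .25 1.38
```

```text
t 1.4 p [ 0.2875 -0.6655  0.1825] ang 0.408 gap 1.004 F [-0.2  0.1  0.6] q [ 1.09  0.6  -0.    1.6   0.    0.94 -0.08] tilt [-0. -0.]
0.01 0.03 -5.87 -0.001; 0.01 0.03 -5.87 -0.001
3.74 -4.16 0.33 -0.065; 4.00 -3.91 0.33 -0.065; 4.25 -3.64 0.33 -0.065; 4.48 -3.36 0.33 -0.065; 4.68 -3.06 0.33 -0.065; 4.87 -2.75 0.33 -0.065; 5.04 -2.43 0.33 -0.065; 5.19 -2.10 0.33 -0.065; 5.31 -1.76 0.33 -0.065; 5.42 -1.41 0.33 -0.065; 5.50 -1.06 0.33 -0.065; 5.55 -0.70 0.33 -0.065; 5.59 -0.34 0.33 -0.065; 5.60 0.02 0.33 -0.065; 5.58 0.38 0.33 -0.065
```

Emit:
carry_out(deltas="0 0 -5.9 0; 0 0 -5.9 0; 3.7 -4.2 0.3 -0.065; 4.0 -3.9 0.3 -0.065; 4.2 -3.6 0.3 -0.065", grip=1)

```text
clock: 2.02
eef_pos: [0.3408, -0.5052, 0.2917]
orientation: [0.0, 0.955, 0.298, 0.0]
force: [0.7, 0.4, 0.4]
finger_gap: 1.002
```

Emit:
carry_out(deltas="4.5 -3.4 0.3 -0.065; 4.7 -3.1 0.3 -0.065; 4.9 -2.8 0.3 -0.065; 5.0 -2.4 0.3 -0.065; 5.2 -2.1 0.3 -0.065")

```text
clock: 2.65
eef_pos: [0.4295, -0.2391, 0.2768]
orientation: [0.0, 0.894, 0.448, 0.0]
force: [0.6, -0.7, -0.1]
finger_gap: 0.998
```

Emit:
carry_out(deltas="5.3 -1.8 0.3 -0.065; 5.4 -1.4 0.3 -0.065; 5.5 -1.1 0.3 -0.065; 5.5 -0.7 0.3 -0.065; 5.6 -0.3 0.3 -0.065")

```text
clock: 3.28
eef_pos: [0.5178, 0.026, 0.2617]
orientation: [0.0, 0.81, 0.587, 0.0]
force: [0.7, -0.9, 0.3]
finger_gap: 1.001
```

```bash
python3 plan.py .555 .13 .25 1.38
```

```text
t 3.27 p [0.5178 0.026  0.2617] ang 1.255 gap 1.001 F [ 0.7 -0.9  0.3] q [ 0.19  0.29 -0.45  1.95  0.16  0.93 -0.65] tilt [0. 0.]
5.52 0.15 0.59 -0.063; 5.50 0.50 0.59 -0.063
```

Emit:
carry_out(deltas="5.5 0.2 0.6 -0.063; 5.5 0.5 0.6 -0.063; 0 0 0 0")

```text
clock: 3.65
eef_pos: [0.5554, 0.1327, 0.249]
orientation: [-0.001, 0.77, 0.639, 0.001]
force: [-0.5, -0.4, 0.5]
finger_gap: 1.0
```

```bash
cat >> h.py <<'E'
def wray(px,o):
    i=info("wrist"); f=210/np.tan(np.radians(i["vertical_fov"])/2)
    d=np.array([px[0]-i["cx"],px[1]-i["cy"]]); r=np.hypot(*d)+1e-9; th=r/f
    M=np.array(i["mount"]); q=o["orientation"]
    from scipy.spatial.transform import Rotation as Ro
    R=Ro.from_quat([q[1],q[2],q[3],q[0]]).as_matrix()
    return R@M[:3,3]+o["eef_pos"], R@M[:3,:3]@np.r_[np.sin(th)*d/r,np.cos(th)]
def wproj(X,o):
    i=info("wrist"); f=210/np.tan(np.radians(i["vertical_fov"])/2); M=np.array(i["mount"]); q=o["orientation"]
    from scipy.spatial.transform import Rotation as Ro
    R=Ro.from_quat([q[1],q[2],q[3],q[0]]).as_matrix()
    c=M[:3,:3].T@(R.T@(np.asarray(X)-o["eef_pos"])-M[:3,3]); h=np.hypot(c[0],c[1])
    return f*np.arctan2(h,c[2])*c[:2]/h+[i["cx"],i["cy"]]
def watz(px,o,z):
    c,d=wray(px,o); return c+d*(z-c[2])/d[2]
E
python3 - <<'E'
from h import *
np.set_printoptions(precision=4,suppress=True)
o=status.get_obs(); im=save("wrist","w1"); p=[.5578,.1643,1.3795]
d=np.array([np.cos(p[2]),np.sin(p[2]),0]); b=cv2.imread("pics/w1.png")
for r in models.regions_of("can_center","wrist"):
    m=r["region"]; print(r["confidence"],r["pixel"],m.sum(),watz(r["pixel"],o,.03))
    if m.sum()>300: cv2.drawContours(b,cv2.findContours(m.astype(np.uint8),0,2)[0],-1,(0,0,255),1)
for x in(-.0575,.0225,.0575): cv2.circle(b,tuple(int(v) for v in wproj(np.array([p[0],p[1],.028])+d*x,o)),3,(0,255,0),-1)
cv2.imwrite("pics/w1b.png",b); print(o["eef_pos"])
E
```

```text
0.82 [34.4, 40.3] 2234 [0.2166 0.4422 0.03  ]
0.81 [174.2, 362.3] 997 [ 0.3199 -0.1391  0.03  ]
0.79 [182.3, 213.5] 3162 [0.4165 0.1151 0.03  ]
0.57 [231.7, 291.3] 161 [ 0.4576 -0.0131  0.03  ]
0.56 [73.2, 134.3] 2732 [0.2707 0.2651 0.03  ]
[0.5554 0.1327 0.249 ]
```

View pics/w1b.png

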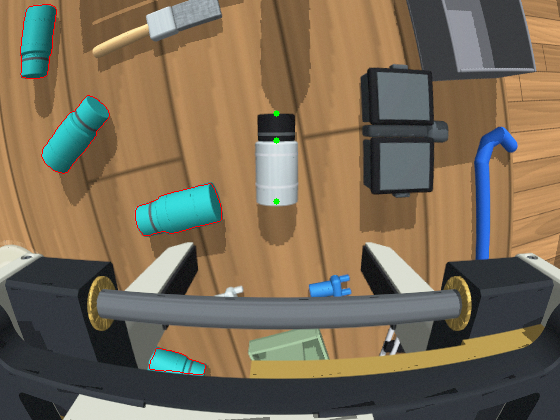

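The fit overlays the steel canister in the wrist image (cap top at (276,113), base at (277,204)). I'll grasp it across the cap.

```bash
python3 plan.py .5663 .2085 .12 1.38 .5663 .2085 .011 1.38
```

```text
t 3.75 p [0.5549 0.128  0.2492] ang 1.379 gap 1.005 F [-0.1 -1.  -0. ] q [ 0.03  0.38 -0.49  1.86  0.21  0.95 -0.74] tilt [-0. -0.]
2.71 -0.14 4.31 -0.000; 2.71 -0.14 4.31 -0.000; 2.71 -0.14 4.31 -0.000
0.00 0.00 5.45 0.000; 0.00 0.00 5.45 0.000
```

Emit:
carry_out(deltas="2.7 -0.1 4.3 0; 2.7 -0.1 4.3 0; 2.7 -0.1 4.3 0; 0 0 5.5 0; 0 0 5.4 0")

```text
clock: 4.38
eef_pos: [0.5682, 0.2061, 0.0105]
orientation: [0.001, 0.772, 0.635, 0.0]
force: [0.4, 0.2, -0.4]
finger_gap: 1.001
```

Emit:
carry_out(deltas="0 0 0 0; 0 0 0 0; 0 0 0 0; 0 0 0 0; 0 0 0 0", grip=-1)

```text
clock: 5.0
eef_pos: [0.5681, 0.208, 0.0125]
orientation: [0.0, 0.772, 0.636, 0.001]
force: [-0.0, 0.2, -0.3]
finger_gap: 0.51
```

```bash
python3 plan.py
```

```text
t 5.0 p [0.5681 0.208  0.0125] ang 1.379 gap 0.51 F [-0.   0.2 -0.3] q [-0.22  0.7  -0.34  1.99  0.45  0.52 -1.07] tilt [0.    0.001]
```

Emit:
carry_out(deltas="-0.3 0 -1.0 0; -0.4 0 -1.0 0; -0.5 0 -0.9 0; -0.6 0 -0.9 0; -0.7 0 -0.8 0")

```text
clock: 5.62
eef_pos: [0.5628, 0.183, 0.0582]
orientation: [0.0, 0.772, 0.636, 0.0]
force: [-0.3, 0.1, 0.3]
finger_gap: 0.013
```

```bash
python3 plan.py; python3 - <<'E'
from h import *
im=save("side","s2"); cv2.imwrite("pics/s2c.png",cv2.resize(im[190:300,160:310],None,fx=4,fy=4)[:,:,::-1])
E
```

```text
t 5.62 p [0.5628 0.183  0.0582] ang 1.379 gap 0.013 F [-0.3  0.1  0.3] q [-0.15  0.63 -0.38  2.    0.41  0.59 -1.  ] tilt [0. 0.]
```

View pics/s2c.png

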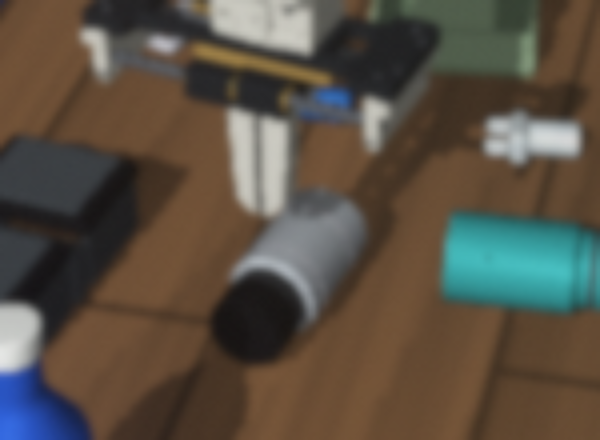

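The fingers had only just reached the cap when I lifted, so they slipped off and closed over the canister. It still lies about where it was. I'll rise, open and measure it again.

Emit:
carry_out(deltas="-2 0 -5 0; -2 0 -5 0; 0 0 -3 0; 0 0 0 0; 0 0 0 0", grip=1)

```text
clock: 6.3
eef_pos: [0.5548, 0.1439, 0.1868]
orientation: [-0.0, 0.772, 0.636, -0.0]
force: [-0.1, -0.0, -1.0]
finger_gap: 0.493
```

```bash
cat > wcan.py <<'E'
from h import *
from scipy.optimize import minimize
np.set_printoptions(precision=4,suppress=True)
o=status.get_obs(); im=save("wrist","w2")
R=[r for r in models.regions_of("can_center","wrist")]
for r in R:
    m=r["region"]; r["sat"]=cv2.cvtColor(im,cv2.COLOR_RGB2HSV)[...,1][m].mean(); print(r["confidence"],r["pixel"],m.sum(),round(r["sat"]),watz(r["pixel"],o,.03))
r=min(R,key=lambda r:r["sat"] if r["region"].sum()>300 else 999)["region"]
M=r
def sil(p):
    a=np.linspace(0,2*np.pi,24);d=np.array([np.cos(p[2]),np.sin(p[2]),0]);n=np.array([-d[1],d[0],0]);m=np.zeros((420,560),np.uint8)
    for x0,x1,rr in((-57.5,22.5,28),(22.5,57.5,24)):
        P=[wproj(np.array([p[0],p[1],.028])+d*x/1000+rr/1000*(n*np.cos(t)+[0,0,np.sin(t)]),o) for x in(x0,x1) for t in a]
        cv2.fillConvexPoly(m,cv2.convexHull(np.round(np.array(P)*16).astype(np.int32)),1,shift=4)
    return m>0
cost=lambda q:-(sil(q/[100,100,10])&M).sum()/(sil(q/[100,100,10])|M).sum()
b=min((minimize(cost,[55.8,16.4,y],method="Nelder-Mead",options=dict(maxiter=120)) for y in(12.5,14.5)),key=lambda r:r.fun)
print("can",b.x/[100,100,10],b.fun)
E
python3 plan.py;python3 wcan.py
```

```text
t 6.3 p [0.5548 0.1439 0.1868] ang 1.379 gap 0.493 F [-0.1 -0.  -1. ] q [-0.    0.45 -0.49  1.93  0.28  0.83 -0.84] tilt [-0. -0.]
0.76 [49.5, 145.7] 3239 184 [0.2711 0.2652 0.03  ]
0.7 [12.4, 41.9] 2212 184 [0.2253 0.4372 0.03  ]
0.6 [171.8, 235.1] 4067 185 [0.4175 0.1157 0.03  ]
0.56 [279.8, 173.4] 5138 21 [0.5595 0.1629 0.03  ]
can [0.5581 0.1649 1.3932] -0.9707724425887265
```

```bash
python3 plan.py .5661 .2092 .10 1.39 .5661 .2092 .010 1.39
```

```text
t 6.4 p [0.5545 0.144  0.1862] ang 1.379 gap 0.58 F [0.  0.5 0.1] q [-0.    0.45 -0.49  1.93  0.28  0.83 -0.84] tilt [-0.    -0.001]
3.31 -0.05 4.31 -0.005; 3.31 -0.03 4.31 -0.005
0.00 0.00 4.50 -0.000; 0.00 0.00 4.50 -0.000
```

Emit:
carry_out(deltas="3.3 0 4.3 -0.005; 3.3 0 4.3 -0.005; 0 0 4.5 0; 0 0 4.5 0; 0 0 0 0", grip=0.45)

```text
clock: 7.02
eef_pos: [0.5646, 0.2084, 0.0077]
orientation: [-0.001, 0.768, 0.64, -0.004]
force: [-0.1, 0.3, 0.5]
finger_gap: 0.729
```

Emit:
carry_out(deltas="0 0 0 0; 0 0 0 0; 0 0 0 0; 0 0 0 0; 0 0 0 0", grip=-1)

```text
clock: 7.65
eef_pos: [0.568, 0.2098, 0.0122]
orientation: [-0.0, 0.768, 0.64, 0.001]
force: [1.0, 3.4, 7.2]
finger_gap: 0.236
```

Emit:
carry_out(deltas="0 0 0 0; 0 0 0 0")

```text
clock: 7.9
eef_pos: [0.5693, 0.2114, 0.0132]
orientation: [-0.0, 0.768, 0.64, 0.002]
force: [-0.0, 2.5, 15.7]
finger_gap: 0.032
```

```bash
python3 - <<'E'
from h import *
b=save("side","s3"); a=save("wrist","w3")
A=np.zeros((420,800,3),np.uint8); A[:,:400]=a[:,80:480]; A[:,400:]=cv2.resize(b[190:300,160:265],(400,420))
cv2.imwrite("pics/m3.png",A[:,:,::-1])
E
```

```text
(no output)
```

View pics/m3.png

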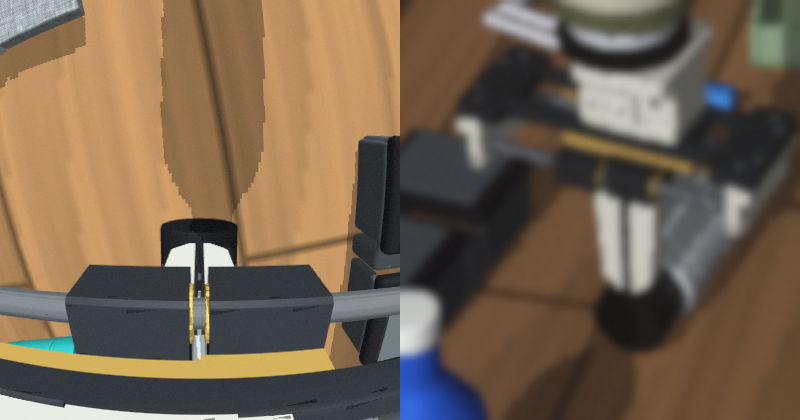

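```bash
python3 plan.py; python3 - <<'E'
from h import *
o=status.get_obs()
T=o["eef_pos"]
print("TCP wrist px",wproj(T,o)-[80,0],"z.05",wproj(T+[0,0,.04],o)-[80,0],"z+.019",wproj(T+[0,0,.019],o)-[80,0])
d=np.array([np.cos(1.39),np.sin(1.39),0])
for z in(.004,.052): print("cap end at z",z,wproj(np.array([.5581,.1649,z])+d*.0575,o)-[80,0])
s=proj("side",T); print("TCP side crop",(s-[160,190])*[400/105,420/110]+[400,0])
s=proj("side",np.array([.5581,.1649,.028])+d*.0575); print("capend side crop",(s-[160,190])*[400/105,420/110]+[400,0])
E
```

```text
t 8.0 p [0.5695 0.2113 0.0134] ang 1.39 gap 0.01 F [-0.6  3.2 14.4] q [-0.21  0.7  -0.36  1.99  0.47  0.52 -1.08] tilt [0.    0.003]
TCP wrist px [198.79015729 236.61340735] z.05 [199.07406218 260.57862638] z+.019 [198.91131304 246.8555523 ]
cap end at z 0.004 [194.47889497 218.32568877]
cap end at z 0.052 [193.68134129 242.63909111]
TCP side crop [633.4286047  326.95000467]
capend side crop [629.61443157 319.5521683 ]
```

```bash
python3 - <<'E'
from h import *
s=proj("side",np.array([.5628,.183,.0582])); print((s-[160,190])*4)
d=np.array([np.cos(1.39),np.sin(1.39),0]); C=np.array([.5581,.1649,.028])
for x,z in((.0575,0),(.0225,.028),(-.0575,.028),(0.0575,.024)): print(x,z,(proj("side",C+d*x+[0,0,z])-[160,190])*4)
E
```

```text
[266.93143003 254.99291667]
0.0575 0 [241.09515314 334.76893822]
0.0225 0.028 [266.25159715 262.26337715]
-0.0575 0.028 [323.39407234 187.90308351]
0.0575 0.024 [239.6014509  302.68642737]
```

The closed fingertips seem to be resting on top of the cap, which doesn't match the reported TCP height. I'll rise clear and triangulate the shut fingertips and the canister from both fixed cameras.

Emit:
carry_out(deltas="0 0 -6 0; -2 0 -5 0; -2 0 -3 0; 0 0 0 0")

```text
clock: 8.5
eef_pos: [0.5616, 0.1683, 0.1538]
orientation: [0.001, 0.769, 0.639, 0.001]
force: [0.2, 0.0, 0.1]
finger_gap: 0.007
```

```bash
python3 plan.py; python3 wcan.py; python3 - <<'E'
from h import *
np.set_printoptions(precision=4,suppress=True)
T=np.array(status.get_obs()["eef_pos"]); print(T)
C=np.array([.5581,.1649,.028]); d=np.array([np.cos(1.39),np.sin(1.39),0])
out=[]
for c in("scene","side"):
    im=save(c,c+"4"); u=proj(c,T); k=proj(c,C); m=((u+k)/2).astype(int); x0,y0=m[0]-50,m[1]-55
    A=cv2.resize(im[y0:y0+110,x0:x0+100],None,fx=4,fy=4,interpolation=cv2.INTER_CUBIC)[:,:,::-1].copy()
    for X,col in((T,(0,0,255)),(C+d*.0575,(0,255,0)),(C-d*.0575,(0,255,0)),(C,(0,255,255))):
        v=(proj(c,X)-[x0,y0])*4; cv2.circle(A,(int(v[0]),int(v[1])),3,col,-1)
    print(c,"crop0",x0,y0); out.append(A)
cv2.imwrite("pics/m4.png",np.hstack(out))
E
```

```text
t 8.5 p [0.5616 0.1683 0.1538] ang 1.386 gap 0.007 F [0.2 0.  0.1] q [-0.05  0.51 -0.49  1.93  0.33  0.78 -0.91] tilt [0.001 0.001]
0.92 [154.2, 258.8] 3816 183 [0.4094 0.1243 0.03  ]
0.79 [2.8, 45.1] 921 182 [0.2437 0.4423 0.03  ]
0.61 [35.3, 165.9] 3535 184 [0.2745 0.2655 0.03  ]
0.57 [275.3, 196.2] 5059 20 [0.5587 0.1697 0.03  ]
can [0.5576 0.1634 1.4037] -0.8264989380820127
[0.5604 0.1696 0.1513]
scene crop0 284 171
side crop0 179 183
```

View pics/m4.png

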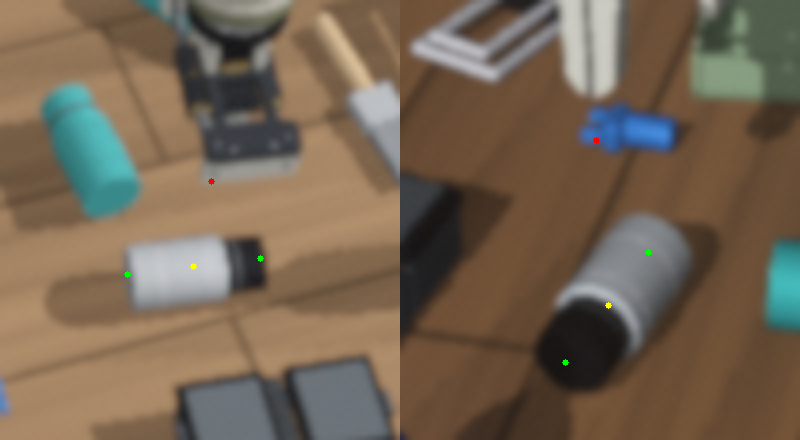

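```bash
python3 - <<'E'
from h import *
np.set_printoptions(precision=4,suppress=True)
def tri(a,b):
    o1,d1=ray("scene",a);o2,d2=ray("side",b); s=np.linalg.lstsq(np.c_[d1,-d2],o2-o1,rcond=None)[0]
    P,Q=o1+d1*s[0],o2+d2*s[1]; return (P+Q)/2,np.linalg.norm(P-Q)
S=lambda u,v:(284+u/4,171+v/4); D=lambda u,v:(179+(u-400)/4,183+v/4)
print("tip",tri(S(250,178),D(592,95)))
print("tip alt",tri(S(211,181),D(592,95)))
print("capend",tri(S(264,255),D(588,345)))
for x in("bolt",): print("clear/blue")
print("side capend at z=.028",atz("side",D(588,345),.028),"scene",atz("scene",S(264,255),.028))
E
```

```text
tip (array([0.5718, 0.1841, 0.1816]), np.float64(0.02933491717175509))
tip alt (array([0.5693, 0.1605, 0.1724]), np.float64(0.009159103903683153))
capend (array([0.5626, 0.2198, 0.0364]), np.float64(0.016442845956230218))
clear/blue
side capend at z=.028 [0.5598 0.2032 0.028 ] scene [0.5656 0.2261 0.028 ]
```

```bash
python3 - <<'E'
from h import *
np.set_printoptions(precision=4,suppress=True)
T=np.array([.5604,.1696,.1513]); out=[]
a=1.386; tx=np.array([np.cos(a),np.sin(a),0]); ty=np.array([np.sin(a),-np.cos(a),0])
for c,x0,y0 in(("scene",260,90),("side",170,110)):
    im=cv2.imread(f"pics/{c}4.png"); A=cv2.resize(im[y0:y0+180,x0:x0+133],None,fx=3,fy=3,interpolation=cv2.INTER_CUBIC)
    for h in np.arange(0,.36,.05):
        v=(proj(c,T+[0,0,h])-[x0,y0])*3; cv2.circle(A,(int(v[0]),int(v[1])),3,(0,0,255),-1)
    for s in(-.0375,.0375):
        for t in(-.094,.094):
            v=(proj(c,T+[0,0,.084]+s*tx+t*ty)-[x0,y0])*3; cv2.circle(A,(int(v[0]),int(v[1])),3,(0,255,255),-1)
    out.append(A)
cv2.imwrite("pics/m5.png",np.hstack(out))
E
```

```text
(no output)
```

View pics/m5.png

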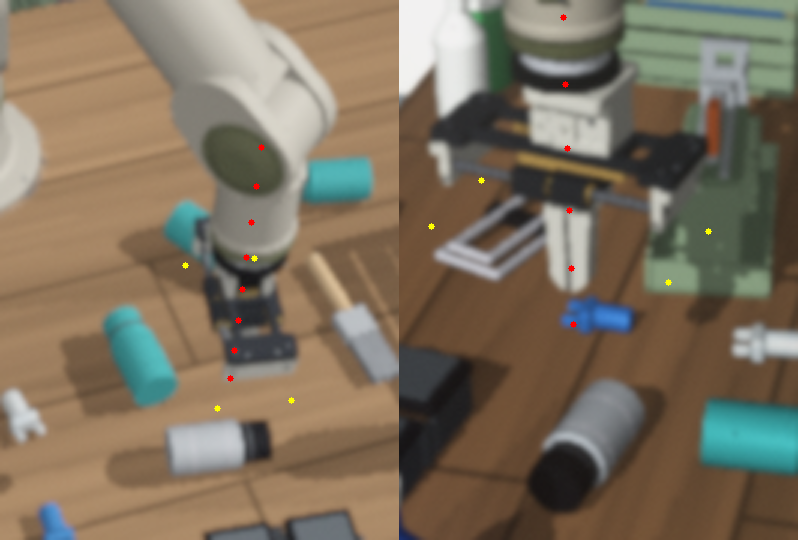

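Both cameras show the whole gripper about 37 mm higher along the tool axis than the reported TCP. The 14 N contact on the cap top at eef z = 13 mm fits that. So true tip height = eef z + 0.037, and I'll go correspondingly lower.

Emit:
carry_out(deltas="4.0 -0.2 0 0; 0 0 2 0; 0 0 0 0; 0 0 0 0; 0 0 0 0", grip=0.6)

```text
clock: 9.32
eef_pos: [0.5659, 0.2092, 0.1318]
orientation: [0.0, 0.769, 0.64, 0.0]
force: [0.2, 0.3, 0.0]
finger_gap: 0.491
```

Emit:
carry_out(deltas="0 0 3 0; 0 0 3 0; 0 0 3 0; 0 0 3 0; 0 0 1.5 0")

```text
clock: 9.95
eef_pos: [0.5655, 0.209, -0.0044]
orientation: [-0.0, 0.769, 0.64, -0.0]
force: [-0.9, -0.1, 0.3]
finger_gap: 0.797
```

```bash
python3 plan.py .566 .209 -.026 1.39
```

```text
t 9.95 p [ 0.5655  0.209  -0.0044] ang 1.388 gap 0.797 F [-0.9 -0.1  0.3] q [-0.22  0.73 -0.34  2.    0.49  0.5  -1.11] tilt [-0. -0.]
0.01 0.05 2.16 -0.002
```

Emit:
carry_out(deltas="0 0 1 0; 0 0 0.9 0; 0 0 0 0")

```text
clock: 10.32
eef_pos: [0.5657, 0.2094, -0.0226]
orientation: [0.0, 0.768, 0.64, -0.0]
force: [0.0, 0.1, 0.2]
finger_gap: 0.803
```

Emit:
carry_out(deltas="0 0 0 0; 0 0 0 0; 0 0 0 0; 0 0 0 0; 0 0 0 0", grip=-1)

```text
clock: 10.95
eef_pos: [0.5659, 0.2096, -0.0223]
orientation: [0.0, 0.768, 0.64, 0.0]
force: [-0.2, -0.1, 2.4]
finger_gap: 0.509
```

Emit:
carry_out(deltas="0 0 0 0; 0 0 0 0")

```text
clock: 11.2
eef_pos: [0.5658, 0.2095, -0.0224]
orientation: [0.0, 0.768, 0.64, 0.0]
force: [0.9, 1.0, 2.4]
finger_gap: 0.513
```

Gripped firmly on the 48 mm cap (opening 0.51). Now the tipping arc.

Emit:
carry_out(deltas="-0.3 0 -1.0 0; -0.4 0 -1.0 0; -0.5 0 -0.9 0; -0.6 0 -0.9 0; -0.7 0 -0.8 0")

```text
clock: 11.82
eef_pos: [0.5611, 0.1842, 0.0242]
orientation: [0.0, 0.769, 0.64, 0.0]
force: [-0.3, -0.2, -2.7]
finger_gap: 0.508
```

```bash
python3 plan.py; python3 - <<'E'
from h import *
b=save("side","s6"); a=save("scene","c6")
A=np.hstack([cv2.resize(x,None,fx=4,fy=4) for x in(a[195:295,285:385],b[190:290,170:270])])
cv2.imwrite("pics/m6.png",A[:,:,::-1])
E
```

```text
t 11.82 p [0.5611 0.1842 0.0242] ang 1.389 gap 0.508 F [-0.3 -0.2 -2.7] q [-0.16  0.68 -0.38  2.02  0.47  0.53 -1.06] tilt [0. 0.]
```

View pics/m6.png

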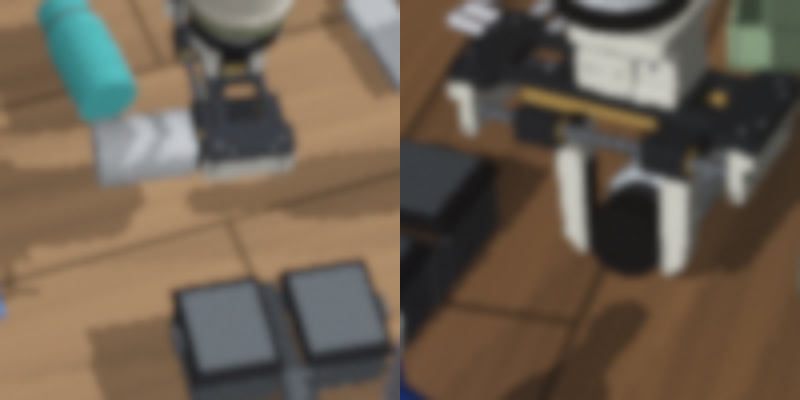

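The reaction is about 2.7 N, the full weight, so it was lifted level: the grip holds it too firmly to pivot. I'll lower it, ease the grip opening to just under cap size and repeat the arc.

Emit:
carry_out(deltas="0.7 0 1.2 0; 0.7 0 1.2 0; 0.7 0 1.2 0; 0.4 0 0.7 0; 0 0 0 0")

```text
clock: 12.55
eef_pos: [0.5651, 0.2101, -0.0204]
orientation: [-0.0, 0.768, 0.64, -0.001]
force: [-0.5, -0.6, -2.7]
finger_gap: 0.509
```

Emit:
carry_out(deltas="0 0 0 0; 0 0 0 0; 0 0 0 0", grip=0.0)

```text
clock: 12.92
eef_pos: [0.5659, 0.2092, -0.0192]
orientation: [0.0, 0.769, 0.64, 0.0]
force: [0.4, 0.7, -2.9]
finger_gap: 0.51
```

Emit:
carry_out(deltas="-0.3 0 -1.0 0; -0.4 0 -1.0 0; 0 0 0 0")

```text
clock: 13.3
eef_pos: [0.5651, 0.202, 0.0018]
orientation: [0.0, 0.769, 0.64, 0.001]
force: [-0.7, -0.3, -3.2]
finger_gap: 0.514
```

Emit:
carry_out(deltas="0.4 0 1.0 0; 0.3 0 0.9 0; 0 0 0 0", grip=0.02)

```text
clock: 13.68
eef_pos: [0.5653, 0.2101, -0.0197]
orientation: [-0.0, 0.768, 0.64, -0.0]
force: [0.5, 0.4, -0.2]
finger_gap: 0.512
```

Emit:
carry_out(deltas="0 0 0 0; 0 0 0 0; 0 0 0 0", grip=0.026)

```text
clock: 14.05
eef_pos: [0.5656, 0.2094, -0.0184]
orientation: [-0.0, 0.768, 0.64, -0.0]
force: [-0.8, 1.0, -1.2]
finger_gap: 0.516
```

Emit:
carry_out(deltas="0 0 0 0; 0 0 0 0; 0 0 0 0", grip=0.032)

```text
clock: 14.42
eef_pos: [0.5658, 0.2092, -0.0184]
orientation: [0.0, 0.768, 0.64, -0.0]
force: [-0.8, 0.2, 0.7]
finger_gap: 0.515
```

Emit:
carry_out(deltas="0 0 0 0; 0 0 0 0; -0.3 0 -1.0 0; -0.4 0 -1.0 0; 0 0 0 0", grip=0.018)

```text
clock: 15.05
eef_pos: [0.5647, 0.202, 0.0025]
orientation: [0.0, 0.769, 0.64, 0.0]
force: [-0.2, -0.2, -2.3]
finger_gap: 0.513
```

Emit:
carry_out(deltas="-0.5 0 -0.9 0; -0.6 0 -0.9 0; -0.7 0 -0.8 0; 0 0 0 0; 0 0 0 0")

```text
clock: 15.68
eef_pos: [0.5613, 0.1847, 0.0276]
orientation: [0.0, 0.768, 0.64, 0.0]
force: [-0.6, -0.7, -1.8]
finger_gap: 0.515
```

```bash
python3 plan.py; python3 - <<'E'
from h import *
b=save("side","s7"); a=save("scene","c7")
A=np.hstack([cv2.resize(x,None,fx=4,fy=4) for x in(a[195:295,285:385],b[190:290,170:270])])
cv2.imwrite("pics/m7.png",A[:,:,::-1])
# canister-grey body centroid in scene crop vs c6
for n in("c6","c7"):
    im=cv2.imread(f"pics/{n}.png"); h=cv2.cvtColor(im,cv2.COLOR_BGR2HSV)[205:250,295:336]; m=(h[...,1]<45)&(h[...,2]>110)
    y,x=np.nonzero(m); print(n,m.sum(),x.mean()+295,y.mean()+205, "left-edge cols",[int(x[y==r].min()+295) for r in range(22,42,4) if (y==r).any()], "bottom rows",[int(y[x==c].max()+205) for c in range(14,36,4) if (x==c).any()])
E
```

```text
t 15.68 p [0.5613 0.1847 0.0276] ang 1.389 gap 0.515 F [-0.6 -0.7 -1.8] q [-0.16  0.67 -0.38  2.01  0.47  0.54 -1.06] tilt [0. 0.]
c6 455 320.66153846153844 230.36923076923077 left-edge cols [308, 308, 309, 309] bottom rows [239, 240, 240, 239, 239, 238]
c7 425 321.4235294117647 235.43529411764706 left-edge cols [325, 315, 309, 309, 311] bottom rows [239, 246, 247, 245, 243, 242]
```

The canister's base has now dropped to the table and it is pivoting (its base edge slopes in the scene image). I'll continue the arc.

Emit:
carry_out(deltas="-1.0 0 -0.9 0; -1.05 0 -0.75 0; -1.15 0 -0.6 0; -1.2 0 -0.5 0; 0 0 0 0")

```text
clock: 16.4
eef_pos: [0.5531, 0.1397, 0.0553]
orientation: [0.0, 0.769, 0.639, -0.0]
force: [0.1, 1.3, -2.5]
finger_gap: 0.515
```

Emit:
carry_out(deltas="-1.25 0 -0.3 0; -1.3 0 -0.15 0; -1.3 0 0 0; -1.1 0 0.1 0; 0 0 0 0")

```text
clock: 17.02
eef_pos: [0.5439, 0.0915, 0.0583]
orientation: [0.0, 0.769, 0.639, -0.0]
force: [-0.3, 0.6, -2.7]
finger_gap: 0.512
```

```bash
python3 plan.py; python3 - <<'E'
from h import *
b=save("side","s8"); a=save("scene","c8")
A=np.hstack([cv2.resize(x,None,fx=4,fy=4) for x in(a[175:285,260:360],b[170:280,190:290])])
cv2.imwrite("pics/m8.png",A[:,:,::-1])
E
```

```text
t 17.02 p [0.5439 0.0915 0.0583] ang 1.387 gap 0.512 F [-0.3  0.6 -2.7] q [ 0.02  0.6  -0.42  2.08  0.46  0.55 -0.92] tilt [ 0. -0.]
```

View pics/m8.png

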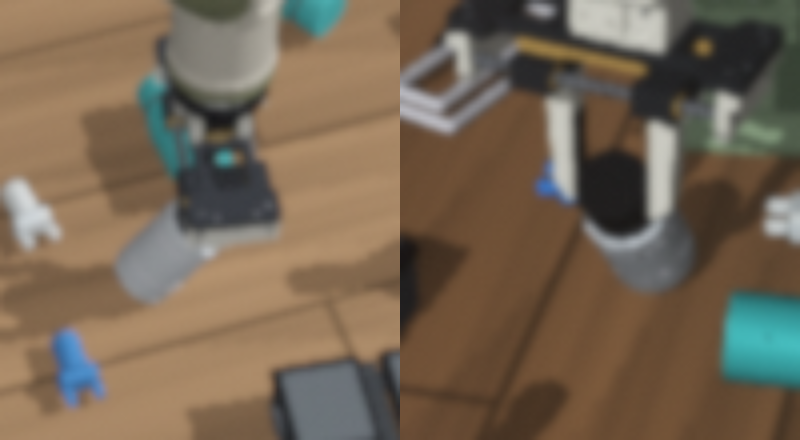

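It is tilted about 50° and hanging free (Fz shows the full weight). I'll shake it gently up and down so the canister ratchets toward hanging plumb, and add a numeric tilt estimate.

Emit:
carry_out(deltas="0 0 -3 0; 0 0 3 0; 0 0 -3 0; 0 0 3 0; 0 0 -3 0")

```text
clock: 17.75
eef_pos: [0.5424, 0.0932, 0.086]
orientation: [-0.001, 0.768, 0.64, -0.002]
force: [0.5, 0.1, -2.2]
finger_gap: 0.514
```

```bash
cat > tilt.py <<'E'
import sys; from h import *
np.set_printoptions(precision=4,suppress=True)
o=status.get_obs(); T=np.array(o["eef_pos"]); q=o["orientation"]; a=2*np.arctan2(q[2],q[1])
tx=np.array([np.cos(a),np.sin(a),0]); ty=np.array([np.sin(a),-np.cos(a),0]); up=np.array([0,0,1.])
def body(c,th,dz,t=0):
    u=np.cos(th)*tx+np.sin(th)*up; w=np.cross(u,ty); P0=T+[0,0,dz]-u*.045; m=np.zeros((420,560),np.uint8); f=np.linspace(0,2*np.pi,24)
    P=[proj(c,P0+u*x+.028*(ty*np.cos(k)+w*np.sin(k))) for x in(-.0575,.0225) for k in f]
    cv2.fillConvexPoly(m,cv2.convexHull(np.round(np.array(P)*16).astype(np.int32)),1,shift=4); return m>0
for c in("scene","side"):
    viewer.snapshot(c); best=[]
    R=models.regions_of("can_center",c); g=proj(c,T-[0,0,.02])
    r=min(R,key=lambda r:np.hypot(*(r["pixel"]-g))); M=r["region"]
    for dz in(.045,.055):
      for th in np.radians(np.arange(20,106,5)):
        S=body(c,th,dz); best.append((round((S&M).sum()/(S|M).sum(),3),dz,int(round(np.degrees(th)))))
    print(c,r["confidence"],M.sum(),g,r["pixel"],sorted(best)[-4:])
E
python3 plan.py; python3 tilt.py
```

```text
t 17.75 p [0.5424 0.0932 0.086 ] ang 1.39 gap 0.514 F [ 0.5  0.1 -2.2] q [ 0.05  0.56 -0.46  2.06  0.42  0.61 -0.89] tilt [-0.001 -0.002]
scene 0.67 281 [311.5527 233.0431] [305.1, 234.9] [(np.float64(0.52), 0.045, 80), (np.float64(0.54), 0.045, 70), (np.float64(0.57), 0.055, 75), (np.float64(0.602), 0.045, 75)]
side 0.75 874 [244.4212 230.4947] [244.8, 218.3] [(np.float64(0.696), 0.045, 70), (np.float64(0.697), 0.055, 70), (np.float64(0.743), 0.055, 80), (np.float64(0.778), 0.055, 75)]
```

Emit:
carry_out(deltas="0 0 3 0; 0 0 -3 0; 0 0 3 0; 0 0 -3 0; 0 0 0 0", grip=0.02)

```text
clock: 18.58
eef_pos: [0.545, 0.0934, 0.0889]
orientation: [0.0, 0.768, 0.64, 0.001]
force: [-0.1, 1.1, -3.0]
finger_gap: 0.515
```

Emit:
carry_out(deltas="0 0 3 0; 0 0 -3 0; 0 0 3 0; 0 0 -3 0; 0 0 0 0")

```text
clock: 19.2
eef_pos: [0.5451, 0.0933, 0.0888]
orientation: [0.0, 0.768, 0.64, 0.001]
force: [-0.0, 0.2, -2.4]
finger_gap: 0.514
```

```bash
sed -i 's/arange(20,106,5)/arange(60,112,3)/' tilt.py; python3 plan.py; python3 tilt.py
```

```text
t 19.2 p [0.5451 0.0933 0.0888] ang 1.389 gap 0.514 F [-0.   0.2 -2.4] q [ 0.06  0.56 -0.47  2.06  0.43  0.61 -0.89] tilt [0.    0.001]
scene 0.67 251 [311.888  233.2045] [307.4, 238.5] [(np.float64(0.498), 0.055, 78), (np.float64(0.506), 0.055, 81), (np.float64(0.537), 0.045, 78), (np.float64(0.541), 0.045, 81)]
side 0.85 928 [243.3275 229.4515] [244.9, 219.0] [(np.float64(0.768), 0.055, 81), (np.float64(0.77), 0.055, 75), (np.float64(0.783), 0.055, 78), (np.float64(0.789), 0.045, 75)]
```

Tilt is about 78° now, past the point where the base edge lands outboard of the pivot, so lowering will right it. Setting it down gently.

Emit:
carry_out(deltas="0 0 1.2 0; 0 0 1.0 0; 0 0 0.4 0; 0 0 0.3 0; 0 0 0.2 0")

```text
clock: 20.02
eef_pos: [0.5443, 0.093, 0.0574]
orientation: [-0.0, 0.768, 0.64, 0.0]
force: [-0.3, -0.3, -2.3]
finger_gap: 0.513
```

Emit:
carry_out(deltas="0 0 0.2 0; 0 0 0.2 0; 0 0 0.2 0; 0 0 0 0")

```text
clock: 20.52
eef_pos: [0.5455, 0.0932, 0.0532]
orientation: [0.001, 0.768, 0.64, 0.001]
force: [-0.7, -1.9, 13.6]
finger_gap: 0.516
```

Emit:
carry_out(deltas="0 0 0 0; 0 0 0 0; 0 0 -0.1 0; 0 0 0 0", grip=0.04)

```text
clock: 21.02
eef_pos: [0.5442, 0.0929, 0.0525]
orientation: [-0.0, 0.768, 0.64, -0.0]
force: [-0.9, 0.4, 0.3]
finger_gap: 0.519
```

Emit:
carry_out(deltas="0 0 0 0; 0 0 0 0; 0 0 0 0", grip=0.1)

```text
clock: 21.4
eef_pos: [0.5442, 0.0929, 0.0524]
orientation: [-0.0, 0.768, 0.64, -0.0]
force: [0.8, 0.1, 0.3]
finger_gap: 0.551
```

```bash
python3 plan.py; python3 tilt.py
```

```text
t 21.4 p [0.5442 0.0929 0.0524] ang 1.389 gap 0.551 F [0.8 0.1 0.3] q [ 0.02  0.61 -0.43  2.09  0.48  0.54 -0.94] tilt [-0. -0.]
scene 0.69 305 [311.2529 239.1184] [304.0, 242.3] [(np.float64(0.53), 0.045, 75), (np.float64(0.535), 0.055, 75), (np.float64(0.543), 0.045, 78), (np.float64(0.545), 0.055, 78)]
side 0.9 916 [243.8778 241.1663] [248.8, 228.8] [(np.float64(0.704), 0.045, 75), (np.float64(0.708), 0.055, 78), (np.float64(0.709), 0.055, 75), (np.float64(0.716), 0.045, 72)]
```

Emit:
carry_out(deltas="0 0 0 0; 0 0 0 0; 0 0 0 0; 0 0 0 0; 0 0 -1 0", grip=0.8)

```text
clock: 22.22
eef_pos: [0.5438, 0.0928, 0.0623]
orientation: [-0.0, 0.768, 0.64, -0.001]
force: [-0.3, 0.1, -0.1]
finger_gap: 0.904
```

Emit:
carry_out(deltas="0 0 -5 0; 0 0 -6 0; 0 0 -4 0; 0 0 0 0")

```text
clock: 22.72
eef_pos: [0.5458, 0.0935, 0.2162]
orientation: [0.002, 0.769, 0.64, 0.003]
force: [-0.7, 1.0, 0.4]
finger_gap: 0.901
```

```bash
cat > wup.py <<'E'
from h import *
from scipy.optimize import minimize
np.set_printoptions(precision=4,suppress=True)
f=np.linspace(0,2*np.pi,32)
def sil(P,pf):
    m=np.zeros((420,560),np.uint8)
    for z0,z1,r in((0,.08,.028),(.08,.115,.024)):
        Q=[pf(np.array([P[0]+r*np.cos(k),P[1]+r*np.sin(k),z])) for z in(z0,z1) for k in f]
        cv2.fillConvexPoly(m,cv2.convexHull(np.round(np.array(Q)*16).astype(np.int32)),1,shift=4)
    return m>0
o=status.get_obs(); print("eef",o["eef_pos"])
for c in("wrist","scene","side"):
    im=save(c,c+"9"); hsv=cv2.cvtColor(im,cv2.COLOR_RGB2HSV); pf=(lambda X:wproj(X,o)) if c=="wrist" else (lambda X:proj(c,X))
    R=[r for r in models.regions_of("can_center",c) if r["region"].sum()>150 and hsv[...,1][r["region"]].mean()<90]
    if not R: print(c,"none"); continue
    M=R[0]["region"]; p0=(watz(R[0]["pixel"],o,.06) if c=="wrist" else atz(c,R[0]["pixel"],.06))
    b=minimize(lambda q:-(sil(q/100,pf)&M).sum()/(sil(q/100,pf)|M).sum(),p0[:2]*100,method="Nelder-Mead",options=dict(maxiter=60))
    print(c,"upright can xy",b.x/100,"IoU",-b.fun,M.sum(),R[0]["pixel"])
    if c=="wrist": cv2.drawContours(im:=im.copy(),cv2.findContours(sil(b.x/100,pf).astype(np.uint8),0,2)[0],-1,(255,0,0),1); cv2.imwrite("pics/w9b.png",im[:,:,::-1])
E
python3 plan.py; python3 wup.py
```

```text
t 22.73 p [0.5458 0.0935 0.2162] ang 1.388 gap 0.901 F [-0.7  1.   0.4] q [ 0.15  0.4  -0.58  1.94  0.29  0.88 -0.76] tilt [0.002 0.003]
eef [0.5458 0.0935 0.2162]
wrist upright can xy [0.5407 0.0751] IoU 0.9564917127071824 2772 [276.3, 209.7]
scene upright can xy [0.5415 0.0754] IoU 0.8399209486166008 425 [310.2, 236.4]
side upright can xy [0.5408 0.0752] IoU 0.894937917860554 937 [246.2, 229.5]
```

All three cameras agree: the canister stands upright, released, at (0.541, 0.075). Now I'll regrasp it by the cap with the jaws along the crate's x.

```bash
python3 plan.py .541 .0752 .14 1.709 .541 .0752 .048 1.709
```

```text
t 23.02 p [0.5435 0.0927 0.2113] ang 1.389 gap 0.901 F [-0.3 -0.3  0.7] q [ 0.15  0.41 -0.58  1.94  0.29  0.87 -0.76] tilt [-0.001 -0.001]
-0.88 0.03 3.57 -0.160; -0.88 -0.11 3.57 -0.160
0.00 0.00 4.60 -0.000; 0.00 0.00 4.60 -0.000
```

Emit:
carry_out(deltas="-0.9 0 3.6 -0.16; -0.9 -0.1 3.6 -0.16; 0 0 3.0 0; 0 0 3.2 0; 0 0 3.0 0", grip=0.8)

```text
clock: 23.65
eef_pos: [0.5407, 0.075, 0.0465]
orientation: [-0.001, 0.657, 0.754, -0.001]
force: [0.1, -0.3, 0.2]
finger_gap: 0.9
```

Emit:
carry_out(deltas="0 0 0 0; 0 0 0 0; 0 0 0 0; 0 0 0 0; 0 0 0 0", grip=-1)

```text
clock: 24.28
eef_pos: [0.5418, 0.075, 0.0493]
orientation: [0.0, 0.657, 0.754, 0.0]
force: [-1.4, -0.5, 6.3]
finger_gap: 0.508
```

Emit:
carry_out(deltas="0 0 0 0; 0 0 0 0; 0 0 0 0")

```text
clock: 24.65
eef_pos: [0.5417, 0.075, 0.0493]
orientation: [0.0, 0.657, 0.754, 0.0]
force: [-1.2, -0.8, 7.1]
finger_gap: 0.51
```

```bash
python3 plan.py .541 .0752 .19 1.709
```

```text
t 24.65 p [0.5417 0.075  0.0493] ang 1.709 gap 0.51 F [-1.2 -0.8  7.1] q [ 0.1   0.62 -0.5   2.1   0.56  0.55 -0.67] tilt [0. 0.]
0.01 -0.02 -4.69 -0.000; 0.01 -0.02 -4.69 -0.000; 0.01 -0.02 -4.69 -0.000
```

```bash
python3 plan.py .541 .06 .26 1.709 .5403 -.25 .26 1.709
```

```text
t 24.65 p [0.5417 0.075  0.0493] ang 1.709 gap 0.51 F [-1.2 -0.8  7.1] q [ 0.1   0.62 -0.5   2.1   0.56  0.55 -0.67] tilt [0. 0.]
-0.37 -0.07 -5.27 -0.000; -0.37 -0.07 -5.27 -0.000; -0.37 -0.07 -5.27 -0.000; -0.37 -0.07 -5.27 -0.000
-5.12 -0.72 -0.00 -0.000; -5.12 -0.72 -0.00 -0.000; -5.12 -0.72 -0.00 -0.000; -5.12 -0.72 -0.00 -0.000; -5.12 -0.72 -0.00 -0.000; -5.12 -0.72 -0.00 -0.000
```

Emit:
carry_out(deltas="0 0 -3 0; -0.5 0 -6 0; -0.5 0 -6 0; -0.5 0 -6 0; -3 0.5 0 0")

```text
clock: 25.28
eef_pos: [0.5544, 0.0334, 0.2636]
orientation: [0.003, 0.656, 0.755, 0.003]
force: [0.6, -1.3, -3.3]
finger_gap: 0.512
```

Emit:
carry_out(deltas="-5.3 0.7 0 0; -5.3 0.7 0 0; -5.3 0.7 0 0; -5.3 0.7 0 0; -4 0.5 0 0")

```text
clock: 25.9
eef_pos: [0.6195, -0.2168, 0.2579]
orientation: [-0.0, 0.657, 0.754, -0.0]
force: [0.9, 0.6, -2.8]
finger_gap: 0.509
```

```bash
python3 plan.py .5403 -.25 .26 1.709; cat > wcr.py <<'E'
from h import *; from fit import W
np.set_printoptions(precision=4,suppress=True)
o=status.get_obs(); im=save("wrist","w10"); hsv=cv2.cvtColor(im,cv2.COLOR_RGB2HSV)
p=[.5403,-.318,.1377]; b=im[:,:,::-1].copy()
m=((hsv[...,0]<15)&(hsv[...,1]>150)&(hsv[...,2]>120)).astype(np.uint8); n,l,s,c=cv2.connectedComponentsWithStats(m)
for i in range(1,n):
    if s[i,4]>40: print("orange",s[i],c[i])
print("tab pred", [wproj(W(p,(0,161+d,180)),o) for d in(-15,0,15)], "eef",o["eef_pos"])
L=[((-36,-36,65),(36,-36,65),(36,36,65),(-36,36,65)),((-25,-53,150),(25,-53,150),(25,-42,150),(-25,-42,150)),((-17,43,148),(17,43,148),(17,57,148),(-17,57,148)),((-60,-53,-5),(60,-53,-5),(60,200,-5),(-60,200,-5)),((-6,146,180),(6,146,180),(6,176,180),(-6,176,180))]
for q,col in zip(L,((0,0,255),(255,0,255),(255,0,0),(0,255,255),(255,255,0))):
    cv2.polylines(b,[np.array([wproj(W(p,P),o) for P in q]).astype(np.int32)],True,col,1)
cv2.imwrite("pics/w10b.png",cv2.resize(b,None,fx=1.4,fy=1.4))
E
python3 wcr.py
```

```text
t 25.9 p [ 0.6195 -0.2168  0.2579] ang 1.707 gap 0.509 F [ 0.9  0.6 -2.8] q [ 0.66  0.51 -0.63  1.65  0.33  1.09  0.07] tilt [-0. -0.]
-1.11 -4.15 -0.10 -0.001; -1.10 -4.15 -0.10 -0.001
orange [169 113  25  33 558] [183.009  129.4552]
orange [438 154  14  34 309] [444.5243 170.2848]
orange [449 157   9  32  67] [453.7313 173.0149]
tab pred [array([172.9219, 146.2222]), array([172.3523, 129.1218]), array([171.9722, 112.0212])] eef [ 0.6195 -0.2168  0.2579]
```

```bash
python3 plan.py .5403 -.318 .26 1.709
```

```text
t 25.95 p [ 0.6201 -0.2232  0.2572] ang 1.701 gap 0.512 F [ 2.8 -5.9 -3.1] q [ 0.66  0.51 -0.62  1.65  0.33  1.09  0.07] tilt [ 0.001 -0.002]
-2.79 -3.05 -0.09 -0.003; -2.78 -3.05 -0.09 -0.003; -2.77 -3.06 -0.09 -0.003
```

Emit:
carry_out(deltas="-2.8 -3.05 0 0; -2.8 -3.05 0 0; -2.75 -3.05 0 0; 0 0 0 0; 0 0 0 0")

```text
clock: 26.58
eef_pos: [0.5408, -0.3085, 0.2585]
orientation: [-0.0, 0.657, 0.754, 0.0]
force: [-0.4, -0.3, -3.1]
finger_gap: 0.512
```

```bash
python3 plan.py .5403 -.318 .26 1.709; python3 wcr.py
```

```text
t 26.57 p [ 0.5408 -0.3085  0.2585] ang 1.709 gap 0.512 F [-0.4 -0.3 -3.1] q [ 0.86  0.47 -0.64  1.73  0.31  1.05  0.25] tilt [-0.  0.]
-0.93 -0.18 -0.15 -0.000
orange [272  20  14  32 184] [277.875   38.3859]
orange [487 108  13  32 258] [493.1434 123.1163]
tab pred [array([277.0794,  50.7309]), array([277.117 ,  34.2125]), array([277.1573,  18.1775])] eef [ 0.5408 -0.3085  0.2585]
```

View pics/w10b.png

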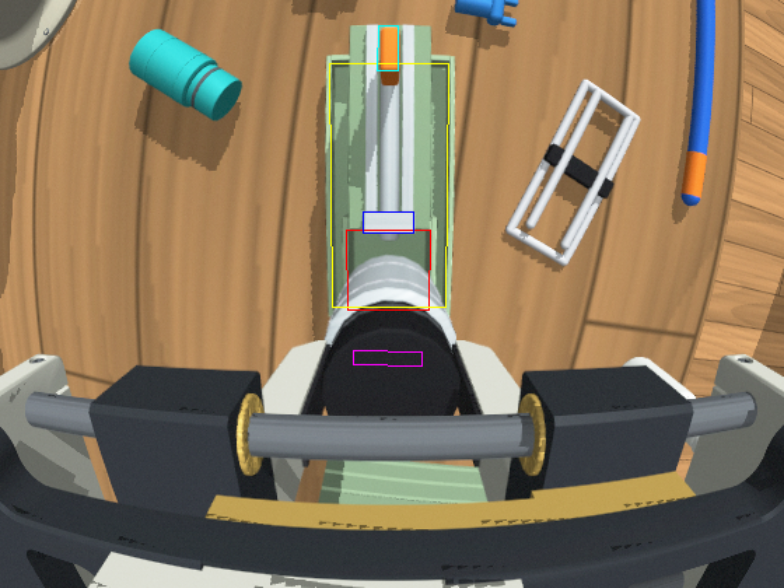

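The overlay fits the crate within about 1–2 mm (tab at (278,38), strap box and base outline all match), and the canister is centred in the jaws. Lowering into the bay.

Emit:
carry_out(deltas="-0.95 -0.1 3 0; 0 0 4 0; 0 0 3 0; 0 0 0 0")

```text
clock: 27.12
eef_pos: [0.5405, -0.3169, 0.1565]
orientation: [-0.002, 0.656, 0.755, -0.0]
force: [-0.2, -1.6, -2.8]
finger_gap: 0.512
```

```bash
python3 plan.py .5408 -.318 .07 1.709
```

```text
t 27.12 p [ 0.5405 -0.3169  0.1565] ang 1.711 gap 0.512 F [-0.2 -1.6 -2.8] q [ 0.83  0.57 -0.58  1.83  0.4   0.86  0.19] tilt [-0.002 -0.   ]
-0.06 0.00 4.33 0.001; -0.06 0.01 4.33 0.001
```

Emit:
carry_out(deltas="-0.1 0 2.5 0; 0 0 2.5 0; 0 0 2.0 0; 0 0 1.5 0; 0 0 0 0")

```text
clock: 27.75
eef_pos: [0.5411, -0.3194, 0.0729]
orientation: [-0.001, 0.657, 0.754, -0.0]
force: [0.2, -0.8, -2.1]
finger_gap: 0.515
```

Emit:
carry_out(deltas="0 0 0.6 0; 0 0 0.3 0; 0 0 0.2 0; 0 0 0.2 0; 0 0 0 0")

```text
clock: 28.38
eef_pos: [0.5412, -0.3197, 0.0604]
orientation: [-0.0, 0.657, 0.754, -0.0]
force: [-0.4, 0.1, -3.4]
finger_gap: 0.51
```

Emit:
carry_out(deltas="0 0 0.2 0; 0 0 0.2 0; 0 0 0.1 0; 0 0 0 0")

```text
clock: 28.88
eef_pos: [0.5412, -0.3197, 0.0554]
orientation: [-0.0, 0.657, 0.754, -0.0]
force: [0.5, -0.3, -2.9]
finger_gap: 0.507
```

Emit:
carry_out(deltas="0 0 0.1 0; 0 0 0.1 0; 0 0 0 0")

```text
clock: 29.25
eef_pos: [0.5413, -0.3199, 0.0544]
orientation: [0.0, 0.657, 0.754, -0.0]
force: [-2.7, 0.8, 6.4]
finger_gap: 0.509
```

Contact came at eef z 0.0544, against a predicted 0.0543, so it is seated. Release and rise.

Emit:
carry_out(deltas="0 0 0 0; 0 0 0 0; 0 0 0 0; 0 0 0 0; 0 0 0 0", grip=0.7)

```text
clock: 29.88
eef_pos: [0.5412, -0.3197, 0.0534]
orientation: [-0.0, 0.657, 0.754, 0.0]
force: [-0.5, 0.2, -0.3]
finger_gap: 0.848
```

Emit:
carry_out(deltas="0 0 -2 0; 0 0 -5 0; 0 0 -6 0; 0 0 -6 0; 0 0 0 0")

```text
clock: 30.5
eef_pos: [0.5438, -0.3201, 0.25]
orientation: [0.005, 0.657, 0.754, 0.001]
force: [-0.4, -0.2, -1.3]
finger_gap: 0.851
```

```bash
sed -i 's/np.array(\[P\[0\]+r\*np.cos(k),P\[1\]+r\*np.sin(k),z\])/np.array([P[0]+r*np.cos(k),P[1]+r*np.sin(k),z+.005])/' wup.py; python3 - <<'E'
from h import *; from fit import W
np.set_printoptions(precision=4,suppress=True)
import runpy
o=status.get_obs(); im=save("wrist","w11"); g=cv2.cvtColor(im,cv2.COLOR_RGB2HSV)
print(o["eef_pos"],o["finger_gap"],o["force"])
# black cap top disc (z=.120) in wrist image
P=W([.5403,-.318,.1377],(0,0,115)); u=wproj(P,o); print("pred cap px",u)
m=((g[...,2]<60)).astype(np.uint8); y0,x0=int(u[1])-45,int(u[0])-45
n,l,s,c=cv2.connectedComponentsWithStats(m[y0:y0+90,x0:x0+90]); 
for i in range(1,n):
    if s[i,4]>100: q=c[i]+[x0,y0]; print(s[i],q,"-> xy at z.12",watz(q,o,.12)[:2])
for r in models.regions_of("can_center","wrist")[:6]: print(r["confidence"],r["pixel"],r["region"].sum(),watz(r["pixel"],o,.1)[:2])
E
python3 plan.py .5 -.15 .25 1.709
```

```text
[ 0.5438 -0.3201  0.25  ] 0.8513516925664785 [-0.3803 -0.2371 -1.3226]
pred cap px [274.8716 192.5446]
[  24   21   44   47 1632] [274.6238 191.7555] -> xy at z.12 [ 0.5399 -0.3172]
0.91 [127.1, 42.2] 3003 [ 0.3478 -0.1675]
0.84 [275.2, 185.3] 2135 [ 0.54  -0.314]
t 30.6 p [ 0.5412 -0.3198  0.245 ] ang 1.709 gap 0.849 F [-1.1 -0.5 -1. ] q [ 0.87  0.48 -0.63  1.74  0.33  1.03  0.26] tilt [ 0.001 -0.   ]
5.80 -0.58 -0.17 -0.000; 5.80 -0.58 -0.17 -0.000; 5.80 -0.58 -0.17 -0.000
```

The cap is seen centred at (0.540, −0.317), so the canister is seated and upright. Now the bolt: tab at about (0.518, −0.158).

```bash
python3 plan.py .5182 -.1585 .22 1.709 .5182 -.1585 .108 1.709
```

```text
t 30.6 p [ 0.5412 -0.3198  0.245 ] ang 1.709 gap 0.849 F [-1.1 -0.5 -1. ] q [ 0.87  0.48 -0.63  1.74  0.33  1.03  0.26] tilt [ 0.001 -0.   ]
5.43 -0.02 0.83 -0.000; 5.43 -0.02 0.83 -0.000; 5.43 -0.02 0.83 -0.000
0.00 0.00 5.60 -0.000; 0.00 0.00 5.60 -0.000
```

Emit:
carry_out(deltas="5.4 0 0.8 0; 5.4 0 0.8 0; 5.5 0 0.8 0; 0 0 0 0; 0 0 0 0", grip=-0.1)

```text
clock: 31.22
eef_pos: [0.5184, -0.1588, 0.2189]
orientation: [-0.001, 0.657, 0.754, -0.001]
force: [0.1, -0.0, 0.1]
finger_gap: 0.453
```

Emit:
carry_out(deltas="0 0 3 0; 0 0 4 0; 0 0 2.5 0; 0 0 1.7 0; 0 0 0 0")

```text
clock: 31.85
eef_pos: [0.5182, -0.1589, 0.1064]
orientation: [-0.001, 0.657, 0.754, -0.001]
force: [0.2, 0.6, -0.0]
finger_gap: 0.451
```

Emit:
carry_out(deltas="0 0 0 0; 0 0 0 0; 0 0 0 0; 0 0 0 0; 0 0 0 0", grip=-1)

```text
clock: 32.48
eef_pos: [0.5194, -0.1583, 0.108]
orientation: [0.001, 0.657, 0.754, 0.0]
force: [0.5, -0.0, 4.0]
finger_gap: 0.125
```

Emit:
carry_out(deltas="-1.5 0 0 0; -2 0 0 0; -2 0 0 0; -2 0 0 0; 0 0 0 0")

```text
clock: 33.1
eef_pos: [0.5297, -0.2352, 0.108]
orientation: [0.001, 0.658, 0.753, -0.0]
force: [1.0, -2.5, 7.7]
finger_gap: 0.123
```

Emit:
carry_out(deltas="-0.5 0 0 0; -0.4 0 0 0; -0.3 0 0 0; 0 0 0 0")

```text
clock: 33.6
eef_pos: [0.5307, -0.2437, 0.108]
orientation: [-0.0, 0.656, 0.754, 0.0]
force: [-1.3, 4.5, 8.5]
finger_gap: 0.124
```

```bash
python3 plan.py
```

```text
t 33.6 p [ 0.5307 -0.2437  0.108 ] ang 1.709 gap 0.124 F [-1.3  4.5  8.5] q [ 0.72  0.58 -0.57  1.97  0.47  0.72  0.  ] tilt [-0.  0.]
```

Emit:
carry_out(deltas="-0.3 0 0 0; 0 0 0 0; -0.3 0 0 0; 0 0 0 0")

```text
clock: 34.1
eef_pos: [0.5307, -0.244, 0.1079]
orientation: [-0.003, 0.655, 0.756, 0.002]
force: [-7.2, 20.7, 13.7]
finger_gap: 0.131
```

Emit:
carry_out(deltas="-0.3 0 0 0; 0 0 0 0; 0 0 0 0")

```text
clock: 34.48
eef_pos: [0.5307, -0.2447, 0.1078]
orientation: [-0.004, 0.655, 0.756, 0.002]
force: [-7.7, 27.8, 14.3]
finger_gap: 0.127
```

A hard stop at 28 N with the tab about 75 mm from the bay's centre, which is full travel. I'll relieve the push, let go and rise.

Emit:
carry_out(deltas="0.7 0 0 0; 0 0 0 0")

```text
clock: 34.72
eef_pos: [0.5309, -0.2449, 0.1078]
orientation: [-0.001, 0.656, 0.754, 0.0]
force: [-1.8, 6.9, 7.5]
finger_gap: 0.126
```

Emit:
carry_out(deltas="0 0 0 0; 0 0 0 0; 0 0 0 0; 0 0 0 0; 0 0 0 0", grip=0.0)

```text
clock: 35.35
eef_pos: [0.531, -0.2465, 0.1074]
orientation: [-0.0, 0.657, 0.754, -0.0]
force: [-1.1, 0.5, 0.3]
finger_gap: 0.499
```

Emit:
carry_out(deltas="0 0 -2 0; 0 0 -5 0; 0 0 -6 0; 4 0 -3 0; 0 0 0 0")

```text
clock: 35.98
eef_pos: [0.5268, -0.2041, 0.2705]
orientation: [0.002, 0.655, 0.755, 0.001]
force: [-0.0, 0.4, -0.8]
finger_gap: 0.503
```

```bash
python3 - <<'E'
from h import *; from fit import W
np.set_printoptions(precision=4,suppress=True)
o=status.get_obs(); print(o["clock"],o["eef_pos"],o["force"],o["finger_gap"])
p=[.5403,-.318,.1377]
for c in("wrist","scene","side"):
    o=status.get_obs(); im=save(c,c+"12"); h=cv2.cvtColor(im,cv2.COLOR_RGB2HSV)
    pf=(lambda X:wproj(X,o)) if c=="wrist" else (lambda X:proj(c,X))
    u=pf(W(p,(0,75,180))); print(c,"tab top pred home",u,"at 10mm short",pf(W(p,(0,85,180))))
    m=((h[...,0]<15)&(h[...,1]>150)&(h[...,2]>110)).astype(np.uint8); n,l,s,cc=cv2.connectedComponentsWithStats(m)
    for i in range(1,n):
        if s[i,4]>12 and np.hypot(*(cc[i]-u))<40:
            print("  orange",s[i],cc[i], (watz(cc[i],o,.185) if c=="wrist" else atz(c,cc[i],.17)))
    for r in models.regions_of("can_center",c):
        if np.hypot(*(r["pixel"]-pf(W(p,(0,0,90)))))<40: print("  can",r["confidence"],r["pixel"],r["region"].sum(),"pred",pf(W(p,(0,0,115))))
E
```

```text
35.975 [ 0.5268 -0.2041  0.2705] [-0.0097  0.3505 -0.7747] 0.5032448142578899
wrist tab top pred home [275.9177 246.3973] at 10mm short [275.9426 236.4101]
  orange [271 218  13  42 439] [276.5194 239.4077] [ 0.5296 -0.2367  0.185 ]
  can 0.78 [271.3, 277.4] 936 pred [275.9976 284.6919]
scene tab top pred home [208.0816 235.9153] at 10mm short [211.1393 234.7335]
  orange [205 235   9  11  67] [209.0149 239.5522] [ 0.5336 -0.2434  0.17  ]
  can 0.84 [190.1, 266.2] 338 pred [187.9337 256.3747]
side tab top pred home [276.4548 131.3822] at 10mm short [276.2612 132.843 ]
  orange [275 131   4  16  53] [276.3019 138.8113] [ 0.5266 -0.2259  0.17  ]
```

The tab's leading edge in the wrist image (row 260) matches the predicted fully-home position (261). The robot is clear of everything, so I'll hand in.

```bash
python3 -c "
from plant import env; print(env.hand_in())"
```

```text
the job is handed in; nothing more can be done
None
```

The job is done and handed in at about 36 s on the clock; the hand-in returned no verdict.

**What I did**
- I tipped the canister upright by its cap, with a light grip so it could pivot. I released it standing on the open table at (0.541, 0.075), roughly 0.2 m from the crate's end.
- I took it again by the cap from above, set it in the bay and released it.
- I slid the bolt home by its orange grip, let go and moved the gripper clear.

**Last checks**
- **Standing:** all three cameras put the upright canister at the same spot within about 1 mm.
- **In the bay:** contact came at the expected height, and the cap was seen within 1 mm of the bay's centre.
- **Bolt:** it met a hard stop at about 28 N with the tab about 75 mm from the bay's centre, which is full travel. The tab's leading edge in the wrist image also matched the fully-home position. The scene and side cameras gave only rough tab positions, because they see its side face too.

**What went wrong or disagreed**
- The fingertips sit about 37 mm higher than the reported tool position. My first two grasps missed because of this: the fingers closed over the cap, pressing on it with about 15 N. The canister moved by only a millimetre or so.
- The first lift with a full grip raised the canister level instead of pivoting it. While lying, it was raised and lowered again, and may have dropped a few millimetres when I eased the grip.
- My tilt estimate still read about 78° when I let go. The canister then rocked flat onto its base as the jaws opened, and the upright fit settled that.
- I did not re-measure the other objects at the end, though the arm did not knowingly touch any of them.

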